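# Let a wire spool out of its dust-proof dispenser

## Robot

A 6-joint arm with a two-finger parallel gripper is mounted at the origin on the work surface. World frame = base frame: x ahead of the robot, y to its left, z up, the work surface at z = 0. Lengths are in m, angles in rad, forces in N, time in s.
With the tool pointing down it reaches from about 0.275 to 0.85 m from the base axis. Payload 5.2 kg.
Tool frame: the origin (TCP) lies midway between the tips of the shut fingers; the grasp point (between the pads) lies ctrl.grip_point_offset behind it (ctrl.grip_point_offset is the distance from the TCP to the grasp point, in m); z points along the fingers, y is the direction in which the jaws open and shut (so a half turn about z gives the same grasp; the last joint's range is limited). The gripper opens to 85 mm and grips with 20 to 120 N. Pads are 22 mm wide; open, the fingers measure 114 mm over their backs; the gripper's body (76 mm by 85 mm) begins 54 mm behind the grasp point. The pads swing forward as they close: fully open they stand 13 mm farther back than shut.
Start: joints at [-1.419, 0.259, 1.535, -0, 1.348, -0.203], TCP at [0.191, -0.516, 0.231] pointing down, gripper open.
Joint ranges: [-3.14, 3.14], [-0.91, 2.08], [0.19, 2.58], [-1.22, 4.36], [0.22, 2.71], [-3.12, 3.12]. Speed limits (rad/s): [2.57, 2.57, 3.14, 3.14, 3.14, 3.14].

## Interface

Orientations are given as a rotation vector (axis times angle).
In Python, from rig import ctrl gives the robot as it stands. Calls block until the motion is done:
- ctrl.move_ptp(position, orientation): joint-space move of the TCP to a pose.
- ctrl.servo_line(position, ori=None, vel=0.15, until_force=None): straight line of the TCP; ori=None keeps the orientation; vel is the mean speed in m/s. With until_force (N) it stops when the force on the tool has changed by that much, and returns True; else False.
- ctrl.move_j(angles): joint-space move.
- ctrl.grip(opening, f_grip=None): finger opening in m; f_grip is the grip in N (None keeps the last); returns when the fingers have stopped.
- ctrl.dwell(seconds).
- ctrl.solve_ik(position, orientation): joint angles nearest the present ones, or None.
- ctrl.read_camera(name): name is "scene" or "top" or "wrist"; returns the picture (384x512x3 uint8, red, green, blue); there is no depth.
- ctrl.calibration(name): a dict with "fovy" (degrees; the focal length in pixels is half the picture's height over the tangent of half this angle, whatever the lens; pixels are square), "cx", "cy" (the principal point, pixels), "distortion" ([k1, k2, p1, p2, k3] as OpenCV has them; the pictures are not rectified), "R" (3x3) and "t" (3): a world point X has camera coordinates R X + t. Camera axes: x right, y down, z forward; pixel columns grow to the right and rows downward; lengths in m; the calibration is good to about 2 mm. A picture is of the moment at which its call begins: read the wrist's pose just before it. calibration takes no time and is no camera call; for the wrist camera it gives the pose at the moment of the call.
A pose or a line that the arm cannot do raises ctrl.MotionError and nothing moves.
- ctrl.finish_job(): hands the job in, once; it reports no verdict.
Readings, each from a call of its own:
- ctrl.read_t(): time.
- ctrl.read_joint_positions(): joint angles.
- ctrl.read_qd(): joint speeds.
- ctrl.read_tau(): joint torques, N m.
- ctrl.read_position(): TCP position.
- ctrl.read_ee_rot(): TCP orientation.
- ctrl.read_ft_force(): force on the tool from outside, world axes, zero at the start.
- ctrl.read_wrist_torque(): the same for the moment, N m.
- ctrl.read_opening(): finger opening in m.
Only numpy, scipy, OpenCV 4.12 (cv2) and the standard library are available. Lean on these libraries where they do the work, as an engineer would, in place of code of your own. Each camera call takes 0.05 s, during which the arm holds its last target. There are 200 camera calls.

## Task

Press the dispenser's lever paddle down from above with the fingertips so that the clear lid lifts, and keep it down until the waiting wire spool has rolled out and come to rest at the far end of the chute. Then ease the paddle back up so that the lid closes completely without slamming, and move clear. Pick nothing up: touch neither the spool nor the lid, and leave the things standing around undisturbed.

Things in the scene. Friction and masses are not known exactly. Their poses are not given: they have to be found in the camera images.
- dispenser: Fixed grey spool dispenser on a dark base plate (400 x 100 mm). Origin on the table under the rocking shaft; x runs along the chute to its exit, which points away from the robot or to either side. Shaft along y, 105 mm up. Housing x -15 to 95 mm, 66 mm wide, up to 118 mm high; then a sloping open chute, 38 mm wide inside, to an end wall at x = 241 mm; chute walls 54 mm high.
- paddle_top (a point): Centre of the upper face of the black rubber press paddle (38 mm along x, 40 mm wide, 6 mm thick), on a thin steel lever 114 mm behind the shaft (dispenser -x, away from the chute). Its axes are the lever's. At rest it is about 149 mm above the table.
- lever_turn (a joint): Angle of the rocking lever, with the lid linked to turn alike on the same shaft: 0 = lid closed, paddle up; grows as the paddle is pressed; stop at 0.65 rad = lid fully up. The lid's weight closes it: let go, it falls shut with a slam. Holding it takes roughly 1 to 3 N at the paddle. From about 0.35 rad the lid clears the spool.
- lid: Clear plastic lid in an aluminium frame: a flat top (105 mm long, 66 mm wide) from the shaft towards the exit and a 61 mm front apron bent down, whose lower edge stands before the spool. Origin at the shaft's middle; x towards the exit, z up when closed. Tilts with the lever.
- lid_edge (a point): Middle of the lower edge of the lid's front apron; 44 mm above the table when closed, about 75 mm higher when fully up.
- spool_center (a point): Centre of the waiting wire spool: aluminium flanges 40 mm in diameter, 30 mm wide, brass-coloured winding, 60 to 130 g, axis across the chute. At the start it rests against the inside of the lid's apron (dispenser x about 78 mm); it rolls down by itself when the lid clears it.
- dish: Bystander: open glass dish, 90 mm across, 22 mm high, loose; origin at the middle of its underside.
- jar: Bystander: small amber glass jar with a black cap, 48 mm across, 60 mm high, loose; origin at the middle of its underside.
- carrier_tray: Bystander: black divided chip-carrier tray, 100 x 80 x 18 mm, loose; origin at the middle of its underside.
- empty_spool: Bystander: another aluminium spool standing on its flange, 40 mm across, 30 mm high, loose; origin at the middle of its underside.
- lever: The lever with its paddle; origin at the shaft's middle, axes as the dispenser's at rest. At rest the paddle slopes 0.325 rad, its end away from the shaft higher; half-way down level (about 111 mm up); at the stop about 73 mm up. It moves in an arc about the shaft, so a vertical press at its centre stays on it.
- spool: The waiting wire spool itself, origin at its centre; it turns as it rolls. At the chute's end its centre lies at about dispenser x = 220 mm, 36 mm above the table.

How it is judged:
By the outcome, as a careful person would: the job done as asked, in the order asked, and still so for the second after the job is handed in, with the robot touching nothing.
It also fails if it takes over 35 s, if anything falls off the work surface, if the arm or the gripper's body presses on something with over 40 N, if the wrist force passes 120 N, or if a joint passes its speed limit or range.

## Working session

There is one attempt and no reset: what is moved stays moved. The work goes in short steps, each a Python script; the robot and the scene stay as the last script left them, time stands still between calls to the robot, and variables do not carry over. Pictures are saved under pics/ and viewed, and the job is handed in when it is done.

```bash
ls; mkdir -p pics; python3 - <<'E'
from rig import ctrl
import cv2
for n in ("scene","top","wrist"):
    im=ctrl.read_camera(n); cv2.imwrite(f"pics/a_{n}.png",im[:,:,::-1]); c=ctrl.calibration(n); print(n,c)
print(ctrl.read_t(),ctrl.read_ee_rot(),ctrl.grip_point_offset)
E
```

```text
pics
scene {'fovy': 55.148347415970235, 'cx': 256.3946963541135, 'cy': 196.7819421816655, 'distortion': array([-0.11409609,  0.        ,  0.        ,  0.        ,  0.        ]), 'R': array([[-0.20596963,  0.97851794,  0.00889694],
       [ 0.52530513,  0.11823391, -0.84265964],
       [-0.82560949, -0.16888868, -0.53837309]]), 't': array([ 0.05020444, -0.22629105,  1.34987294])}
top {'fovy': 52.75779824804628, 'cx': 262.41035735787585, 'cy': 193.02995599830808, 'distortion': array([-0.05905051,  0.        ,  0.        ,  0.        ,  0.        ]), 'R': array([[-3.87374327e-03, -9.99991200e-01, -1.61074265e-03],
       [-9.87874324e-01,  4.07679807e-03, -1.55202125e-01],
       [ 1.55207326e-01,  9.89998120e-04, -9.87881423e-01]]), 't': array([0.06591009, 0.61593891, 0.866988  ])}
wrist {'fovy': 66.9748186562036, 'cx': 254.61984310247522, 'cy': 190.38082917500375, 'distortion': array([-0.03602605,  0.        ,  0.        ,  0.        ,  0.        ]), 'R': array([[ 0.34859924, -0.93727049, -0.0016114 ],
       [-0.89262834, -0.33251878,  0.3043779 ],
       [-0.28582024, -0.10466752, -0.95255   ]]), 't': array([-0.55068651, -0.0417294 ,  0.37921535])}
0.15 [-3.09094829e+00 -5.54185709e-01 -8.95285399e-05] 0.0187
```

View pics/a_scene.png

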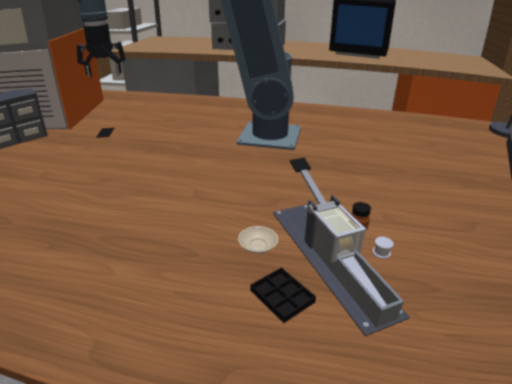

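View pics/a_top.png

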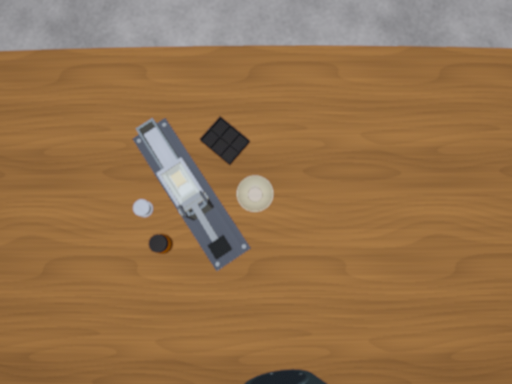

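View pics/a_wrist.png

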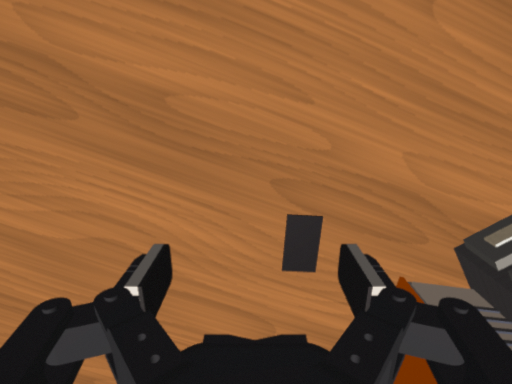

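The scene view shows the dispenser with the paddle at about (300,165) and the chute running away from the robot. In the top view the paddle is at about (220,247), the shaft at (190,205), and the exit at (148,127). The bystanders stand beside the chute and housing. Next I'll triangulate the paddle and the plate screws.

```bash
cat > h.py <<'E'
import numpy as np, cv2
from rig import ctrl
def K(c):
    f=192/np.tan(np.radians(c["fovy"])/2); return np.array([[f,0,c["cx"]],[0,f,c["cy"]],[0,0,1]])
def ray(c,uv):
    p=cv2.undistortPoints(np.array([[uv]],float),K(c),np.array(c["distortion"]))[0,0]
    R=np.array(c["R"]); o=-R.T@c["t"]; d=R.T@np.array([p[0],p[1],1]); return o,d/np.linalg.norm(d)
def plane(c,uv,z):
    o,d=ray(c,uv); return o+d*(z-o[2])/d[2]
def tri(r1,r2):
    (o1,d1),(o2,d2)=r1,r2
    s=np.linalg.lstsq(np.c_[d1,-d2],o2-o1,rcond=None)[0]
    a=o1+s[0]*d1;b=o2+s[1]*d2; return (a+b)/2,np.linalg.norm(a-b)
def proj(c,X):
    return cv2.projectPoints(np.array([X],float),cv2.Rodrigues(np.array(c["R"]))[0],np.array(c["t"]),K(c),np.array(c["distortion"]))[0][0,0]
def blob(im,box,thr=45):
    x0,y0,x1,y1=box; m=(im[y0:y1,x0:x1].max(2)<thr).astype(np.uint8)
    n,l,s,ce=cv2.connectedComponentsWithStats(m); i=1+np.argmax(s[1:,4])
    return ce[i]+[x0,y0],s[i],cv2.minAreaRect(np.argwhere(l==i)[:,::-1].astype(np.float32)+np.float32([x0,y0]))
E
python3 - <<'E'
from h import *
im={n:cv2.imread(f"pics/a_{n}.png") for n in("scene","top")}
cs,ct=ctrl.calibration("scene"),ctrl.calibration("top")
bs=blob(im["scene"],(285,150,316,178)); bt=blob(im["top"],(204,230,236,262))
print(bs,bt)
print("paddle",tri(ray(cs,bs[0]),ray(ct,bt[0])), plane(ct,bt[0],.149))
# plate screws
for uv in((138,141),(164,124.5),(244,246.5),(217.5,264.5)): print(uv,plane(ct,uv,.008))
a=cv2.resize(im["top"][105:275,125:280],None,fx=3.5,fy=3.5,interpolation=cv2.INTER_CUBIC); cv2.imwrite("pics/b_top.png",a)
a=cv2.resize(im["scene"][150:335,260:415],None,fx=3.2,fy=3.2,interpolation=cv2.INTER_CUBIC); cv2.imwrite("pics/b_scene.png",a)
E
```

```text
(array([299.54362416, 164.2885906 ]), array([  6,   9,  19,  12, 149], dtype=int32), ((299.84613037109375, 164.2307891845703), (10.982503890991211, 16.473756790161133), 78.69007110595703)) (array([218.97005988, 247.02994012]), array([  6,   8,  20,  19, 167], dtype=int32), ((219.45504760742188, 247.02809143066406), (13.03797435760498, 15.793968200683594), 57.9946174621582))
paddle (array([0.48834312, 0.15252769, 0.1459182 ]), np.float64(0.0021160700325679807)) [0.48815709 0.15323583 0.149     ]
(138, 141) [0.7577059 0.3792515 0.008    ]
(164, 124.5) [0.80082188 0.31429188 0.008     ]
(244, 246.5) [0.49172993 0.10853775 0.008     ]
(217.5, 264.5) [0.4488677  0.17222531 0.008     ]
```

View pics/b_top.png

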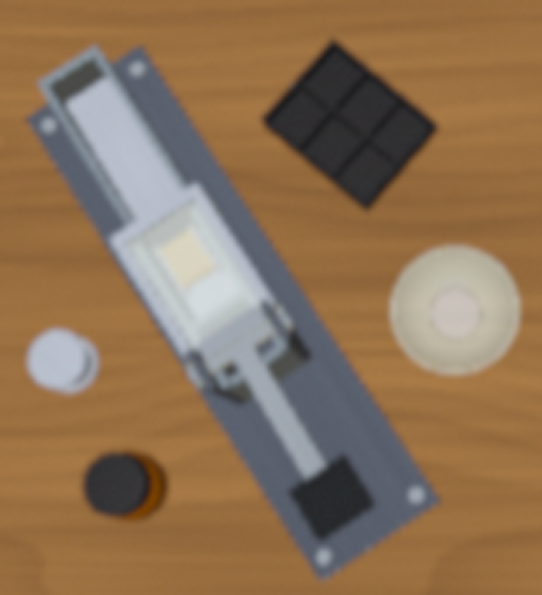

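View pics/b_scene.png

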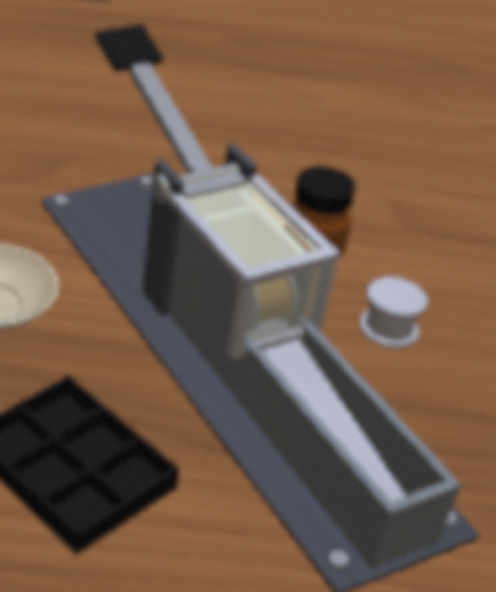

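Cross-check: the paddle triangulates to (0.488, 0.153, 0.146), against an expected height of 0.149, with a 2 mm ray gap. It lies 0.2 mm off the axis through the plate screws. That gives a chute yaw of about 0.589 and the shaft at about (0.583, 0.216), with the plate running from x = -150 to 250. Now I'll shut the gripper and go above the paddle.

```bash
cat >> h.py <<'E'
from scipy.spatial.transform import Rotation as Ro
yaw=np.arctan2(.2064,.309); u=np.array([np.cos(yaw),np.sin(yaw)])
S=np.array([.4883,.1528])+.114*u
def P(x,z): return [*(S+x*u),z]
def ori(s):
    x=np.array([*(s*u),0]); z=np.array([0,0,-1.]); return Ro.from_matrix(np.c_[x,np.cross(z,x),z]).as_rotvec()
E
python3 - <<'E'
from h import *
for s in(1,-1): print(s,ori(s),ctrl.solve_ik(P(-.117,.24),ori(s)),ctrl.solve_ik(P(-.117,.0875),ori(s)))
ctrl.grip(0.0)
q=ctrl.solve_ik(P(-.117,.24),ori(-1))
s=-1 if q is not None else 1
ctrl.move_ptp(P(-.117,.24),ori(s))
ctrl.servo_line(P(-.117,.175),vel=.08)
print(s,ctrl.read_t(),ctrl.read_position(),P(-.117,.175),ctrl.read_ft_force(),ctrl.read_opening())
for n in("scene","wrist"): cv2.imwrite(f"pics/c_{n}.png",ctrl.read_camera(n)[:,:,::-1])
E
```

```text
1 [3.00638528 0.91173019 0.        ] [ 8.20693329e-02  1.78195237e-01  1.61693973e+00 -8.88178420e-16
  1.34645769e+00  1.06396740e+00] [ 8.20693329e-02  3.32619728e-01  1.82236422e+00 -8.88178420e-16
  9.86608701e-01  1.06396740e+00]
-1 [ 0.91173019 -3.00638528 -0.        ] [ 8.20693329e-02  1.78195237e-01  1.61693973e+00 -4.44089210e-16
  1.34645769e+00 -2.07762525e+00] [ 8.20693329e-02  3.32619728e-01  1.82236422e+00 -4.44089210e-16
  9.86608701e-01 -2.07762525e+00]
-1 4.4667 [0.48624066 0.15117493 0.17548996] [np.float64(0.48580534057938407), np.float64(0.15113366438700604), 0.175] [-0.15746107 -0.16375715  0.26847795] -9.929947366901211e-06
```

View pics/c_scene.png

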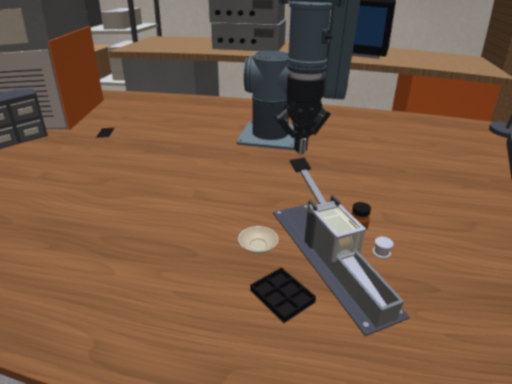

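View pics/c_wrist.png

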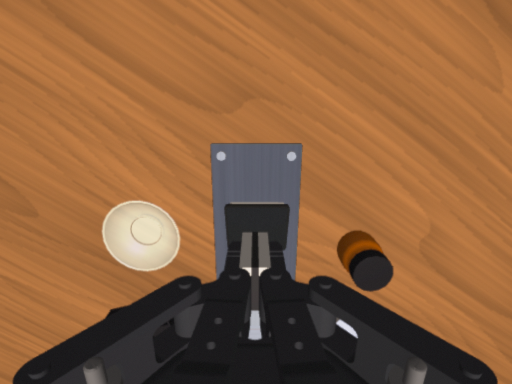

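The wrist view shows the shut fingertips at (255,240), centred sideways on the paddle (225 to 289) and on its face. The scene view shows them just above the paddle at (302,148). Now I'll press.

```bash
python3 - <<'E'
from h import *
for z in(.156,.148,.135,.11,.0875):
    ctrl.servo_line(P(-.117,z),vel=.035)
    print(ctrl.read_t(),ctrl.read_position()[2],ctrl.read_ft_force())
a=ctrl.read_camera("scene");ctrl.dwell(.5);b=ctrl.read_camera("scene");ctrl.dwell(.5);c=ctrl.read_camera("scene")
for n,i in zip("abc",(a,b,c)): cv2.imwrite(f"pics/d_{n}.png",cv2.resize(i[150:335,230:430,::-1],None,fx=3,fy=3,interpolation=cv2.INTER_CUBIC))
print(cv2.absdiff(a,b).max(),cv2.absdiff(b,c).max(),ctrl.read_t(),ctrl.read_ft_force())
E
```

```text
5.2583 0.15590948072979488 [-0.55886659  0.93046459  0.49400663]
5.6333 0.1477261235385272 [-0.28989044  0.32673767  0.30393419]
6.1583 0.1345908782812675 [-0.16688441  0.09653955  0.24134823]
7.025 0.10998854044296161 [-1.21571268 -0.96298622  1.35869354]
7.8167 0.08745533886110482 [ 0.69196444 -0.29738778  1.49754056]
27 12 8.9667 [ 1.10669571 -0.58970114  3.02651551]
```

View pics/d_c.png

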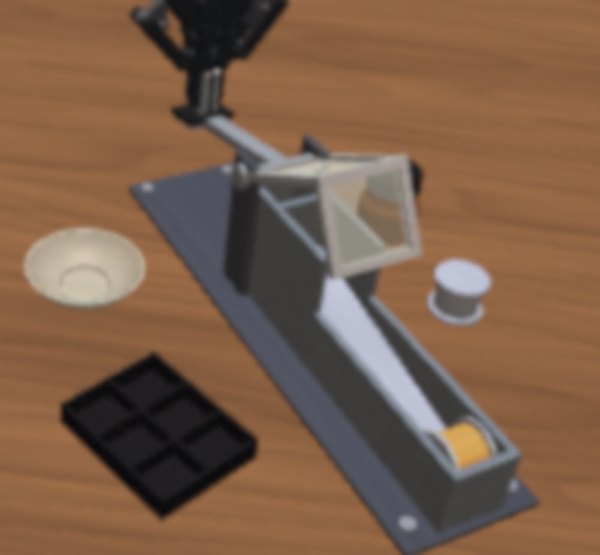

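The lid is up and the spool is at the chute's end at crop (465,445). I'll confirm it is at rest and where it lies while still holding the paddle.

```bash
python3 - <<'E'
from h import *
def sp(n,roi):
    im=ctrl.read_camera(n); x0,y0,x1,y1=roi
    h=cv2.cvtColor(im[y0:y1,x0:x1],cv2.COLOR_RGB2HSV); m=cv2.inRange(h,(10,90,170),(30,255,255))
    k,l,s,c=cv2.connectedComponentsWithStats(m); 
    if k<2: return im,None
    i=1+np.argmax(s[1:,4]); return im,(c[i]+[x0,y0],s[i,4])
im,ps=sp("scene",(365,280,400,315)); ctrl.dwell(.8); im2,ps2=sp("scene",(365,280,400,315))
t=ctrl.read_camera("top"); cv2.imwrite("pics/e_top.png",cv2.resize(t[105:275,125:280,::-1],None,fx=3.5,fy=3.5,interpolation=cv2.INTER_CUBIC))
print(ps,ps2,proj(ctrl.calibration("scene"),P(.22,.036)),proj(ctrl.calibration("top"),P(.22,.036)),cv2.absdiff(im,im2)[270:330,350:420].max())
X=plane(ctrl.calibration("scene"),ps2[0],.045); print("spool disp xy",(X[:2]-S)@u,(X[:2]-S)@[-u[1],u[0]],ctrl.read_t(),ctrl.read_ft_force())
E
```

```text
(array([385.20714286, 297.75      ]), np.int32(140)) (array([385.20714286, 297.75      ]), np.int32(140)) [381.76160032 300.85229557] [150.95535709 134.34700802] 3
spool disp xy 0.22236977816491524 0.003487513336869565 9.9167 [ 1.01394746 -1.06267547  2.5976394 ]
```

View pics/e_top.png

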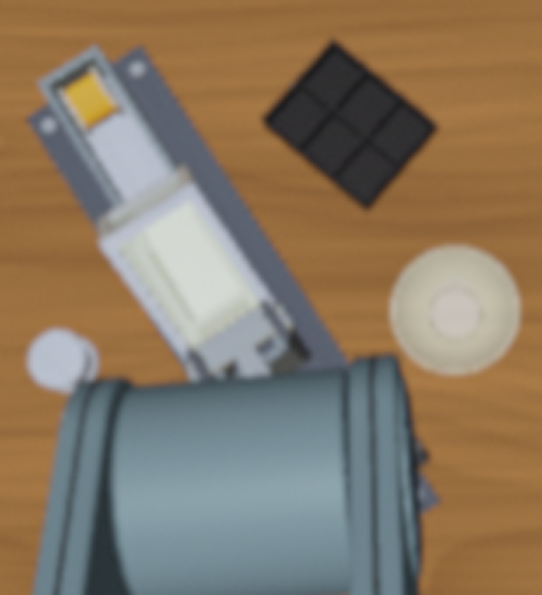

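The spool is unmoved between the two pictures and sits at dispenser x of about 0.222, the end of the chute. I'll ease the paddle up slowly.

```bash
python3 - <<'E'
from h import *
ctrl.servo_line(P(-.117,.13),vel=.018); print(ctrl.read_t(),ctrl.read_ft_force())
ctrl.servo_line(P(-.117,.165),vel=.008); print(ctrl.read_t(),ctrl.read_position(),ctrl.read_ft_force())
cv2.imwrite("pics/f_a.png",cv2.resize(ctrl.read_camera("scene")[150:335,230:430,::-1],None,fx=3,fy=3,interpolation=cv2.INTER_CUBIC))
E
```

```text
12.425 [ 0.88395809 -0.28564733  2.18639168]
16.95 [0.48579027 0.15113295 0.16497692] [-0.32877694  0.93037338  0.48404867]
```

View pics/f_a.png

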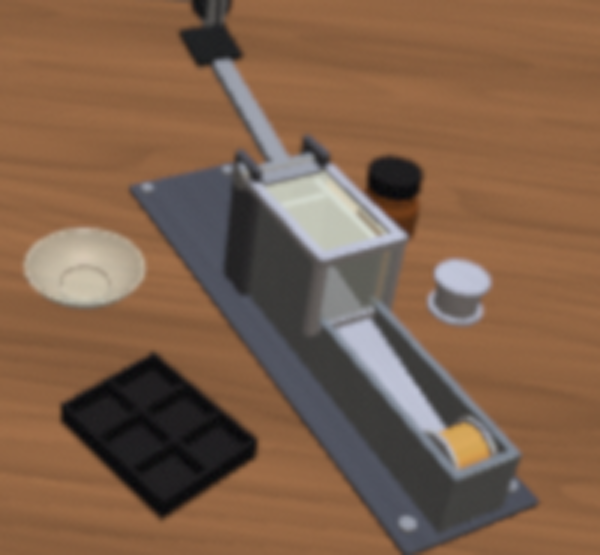

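The lid is closed and the spool is still at the end. I'll move clear and compare with the first pictures.

```bash
python3 - <<'E'
from h import *
ctrl.servo_line(P(-.117,.26),vel=.06)
q=np.array(ctrl.read_joint_positions()); q[0]-=.7; ctrl.move_j(q); ctrl.dwell(.5)
for n in("scene","top"):
    im=ctrl.read_camera(n)[:,:,::-1]; cv2.imwrite(f"pics/g_{n}.png",im)
    d=cv2.absdiff(im,cv2.imread(f"pics/a_{n}.png")).max(2)
    k,l,s,c=cv2.connectedComponentsWithStats((d>30).astype(np.uint8))
    print(n,[(c[i].round().tolist(),int(s[i,4])) for i in range(1,k) if s[i,4]>5])
im=cv2.imread("pics/g_scene.png");print(blob(im,(285,150,316,178))[0]);print(ctrl.read_t(),ctrl.read_ft_force())
E
```

```text
scene [([103.0, 10.0], 130), ([149.0, 50.0], 2689), ([161.0, 10.0], 104), ([296.0, 54.0], 6974), ([341.0, 1.0], 19), ([228.0, 12.0], 14), ([93.0, 13.0], 13), ([99.0, 46.0], 1361), ([158.0, 24.0], 12), ([341.0, 47.0], 42), ([334.0, 46.0], 7), ([343.0, 244.0], 109), ([384.0, 297.0], 270)]
top [([150.0, 133.0], 201), ([181.0, 183.0], 13), ([463.0, 297.0], 14986), ([286.0, 377.0], 881)]
[299.48965517 164.30344828]
20.65 [-0.54126029 -0.07622635  0.32211316]
```

View pics/g_scene.png

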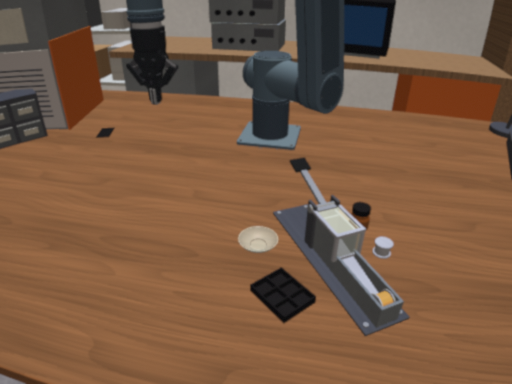

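The pictures differ from the start only where the spool was, where it is now, and where the arm stands. The paddle is back at (299.5, 164.3), as at the start.

```bash
python3 -c "
from rig import ctrl
ctrl.finish_job()"
```

```text
the job is handed in; nothing more can be done
```

The job is handed in: the spool rolled out and came to rest at the end of the chute, and the lid is closed again.

- **Press:** With the gripper shut, I pressed the paddle down from above to a tip height of 87.5 mm, which I estimate as about 0.55 rad. The force at the paddle was about 1.5 to 3 N. I held it until two pictures 0.8 s apart showed the spool not moving, at dispenser x of about 0.222 m (about 0.220 m expected).
- **Release:** I eased the paddle up over about 7 s, the last part at 8 mm/s, then lifted off and swung the arm clear.
- **Last checks:** The paddle is back within 0.1 pixel of where it started. The before and after pictures differ only where the spool and the arm moved, so the lid is closed and the bystanders are undisturbed. The clock read 20.65 s at the last check.
- **Disagreements:** The triangulated paddle height was 3 mm below the nominal 149 mm. The spool's sideways position read 3.5 mm off the axis from the single scene view. The force reading still shows 0.3 to 0.6 N with nothing touched. I put all of these down to measurement error.

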